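# Set up the toy roadblock

### The job

Close the toy road: press the barrier's brass spring button in flush and slide the red bar out across the road until the button pops back out through the bar's other hole and locks it. Then park the white police car on the grey road tile behind the bar, on the opposite side from the green racer: in the middle of the lane, broadside (parallel to the bar), upright and set down gently. Leave the other toys and the tin where they are.

Things in the scene. Friction and masses are not known exactly. Their poses are not given: they have to be found in the camera images.
- barrier: Toy road barrier, fixed: grey foot 90 x 110 x 12 mm, blue housing 70 x 60 mm, 78 mm high. Origin: centre of underside. +x: level, along the bar, from the housing across the road; +y: level, to the side where the button sticks out (the racer's side). A fixed square aluminium tube runs along +x inside the bar, centre line 55 mm up, ending at x = 170 mm.
- bar (a joint): Slide (m) of the red bar, a square outer tube 150 long, 30 wide, 30 high, walls 2.5 mm. 0: pulled in, as at the start; grows along the barrier's +x. Two 15 mm square holes in its button-side wall, 85 mm apart. At 0 the button is in the hole nearer the free end; at 0.085 the other hole reaches it and the bar is locked out. Stop at 0.100. Friction 1 N.
- bar_mid (a point): Centre of the red bar (half-way along its length and its height), 55 mm above the shelf top; moves with the bar. Axes as the barrier's. At bar = 0 it is 120 mm along +x from the barrier's origin.
- button (a joint): Spring button (m), a brass dome pin 14 mm across on the inner tube; does not travel with the bar. 0: out, 6 mm proud of the bar's side, bar locked; 0.006: flush; 0.0085: under the wall. Spring 3 N out, 6 N flush. When flush, some 10 N along the bar rides the dome under the wall, where it stays until a hole comes. A two-finger squeeze of bar and button presses it flush and can draw the bar.
- button_tip (a point): Outermost point of the button's dome, 55 mm above the shelf top; when out it is at x 145 mm, y 21 mm in the barrier's frame (6 mm beyond the bar's side face).
- park (a point): Middle of the parking place, on the top face of the grey road tile, 8 mm above the shelf top. The fixed tile (84 mm across the lane, 200 mm along it) has white dashes along the lane's middle. Axes as the barrier's: x across the lane, parallel to the bar; y along the lane towards bar and racer. The bar, when out, crosses the lane 75 mm from here in +y (its centre line).
- police_mid (a point): Centre, 20 mm above the underside, of the white plastic police car with black stripe and blue light bar: 76 long, 42 wide, 40 mm high (46 with lights), about 120 g, loose. x along its length (bonnet to -x), z up. The flat sides, 42 mm apart, reach 24 mm up; the cabin above is 36 mm wide. Stands in one of three places, shared out with pump and tin.
- racer_mid (a point): Centre of the green die-cast racer, 80 x 40 x 28 mm, 250 g, loose, waiting just beyond the far end of the tile. x along its length. To be left alone.
- pump: Red plastic toy petrol pump, foot 50 x 60 mm, 80 mm high, loose; origin at the centre of its underside. To be left alone.
- tin: Aluminium tin, 60 mm across, 70 mm high, loose; origin at the centre of its underside. To be left alone.
- cone: Orange toy traffic cone, foot 50 x 50 mm, 72 mm high, loose, standing beside the barrier's housing; origin at the centre of its underside. To be left alone.
- tile: The grey road tile itself (see park); origin at the centre of its underside, axes as the barrier's.
Mind the look-alikes: they are no part of the job. What is shaped like the part that bears police_mid but purple is not meant.

How it is judged:
By the outcome, as a careful person would: the job done as asked, in the order asked, and still so for the second after the job is handed in, with the robot touching nothing.
It also fails if it takes over 58 s, if anything falls off the work surface, if the arm or the gripper's body presses on something with over 40 N, if the wrist force passes 120 N, or if a joint passes its speed limit or range.

### The arm

A 6-joint arm with a two-finger parallel gripper is mounted at the origin on the work surface. World frame = base frame: x ahead of the robot, y to its left, z up, the work surface at z = 0. Lengths are in mm, angles in rad, forces in N, time in s.
With the tool pointing down it reaches from about 400 to 925 mm from the base axis. Payload 12.5 kg.
Tool frame: the origin (TCP) lies on the centre line of the jaws, within the pads' length; the fingertips stand 19 mm ahead of it and the grasp point (between the pads) is the TCP; y points along the fingers, x is the direction in which the jaws open and shut, and the axes are right-handed (so a half turn about y gives the same grasp; the last joint's range is limited). The gripper opens to 95 mm and grips with 3 to 60 N. Pads are 20 mm wide; open, the fingers measure 119 mm over their backs; the gripper's body (75 mm by 180 mm) begins 59 mm behind the grasp point.
Start: joints at [-1.268, 0.491, 1.559, -0, 1.092, -0.106], TCP at [248.466, -573.506, 233.661] pointing down, gripper open.
Joint ranges: [-3.1, 3.1], [-0.84, 2.19], [0.05, 2.79], [-1.13, 4.28], [0.06, 2.93], [-2.69, 2.69]. Speed limits (rad/s): [2.22, 2.22, 2.79, 3.14, 3.14, 3.14].

### API

Orientations are given as [roll, pitch, yaw] about the fixed x, y, z axes, in that order (R = Rz(yaw) Ry(pitch) Rx(roll)).
In Python, from cell import env gives the robot as it stands. The module is installed in compiled form; this text tells all that it offers.
- The arm moves only by the tool move_arm, never from a script. Its argument "rows" is a list of rows, each an object of numbers: "tx", "ty", "tz": the shift along the tool's x, y, z in cm; "rx", "ry", "rz": the turn, a rotation vector about the tool's x, y, z in rad; "grip": the opening in per cent of the stroke, from 0 (shut) to 100 (fully open). In form: [{"tx": .., "ty": .., "tz": .., "rx": .., "ry": .., "rz": .., "grip": ..}, ...]. A call has 1 to 10 rows; each row shifts and turns the commanded pose from where the row before left it, along the tool's axes as they then stand; what a row does not reach is not made up. A row lasts 1/12 s, in which the tool goes at most 41.7 mm and 7.16 degrees, less where a joint would pass 70% of its speed; a pose out of reach is approached as far as the arm can. A call is refused whole if a number of a shift passes 4.17 or a number of a turn 0.125, either way. A call with a gripper value outside its range is refused whole. The fingers move at their own pace and stop on an object; the grip force is fixed at half the most. Time passes only in rows, so rows that do not move let the fingers close. It gives the time, the measured TCP pose, the force and the opening at its end, in the units of the state.
- env.state(): the state, without advancing time (a new reading comes with each control period).
- env.read_camera(name): name is "scene" or "top" or "wrist"; returns (picture, depth): 384x512x3 uint8, blue, green, red; 384x512 float32, mm along the optical axis (not along the pixel's ray), 0 where there is no reading.
- env.calibration(name): a dict with "vertical_fov" (degrees; the focal length in pixels is half the picture's height over the tangent of half this angle, whatever the lens; pixels are square), "cx", "cy" (the principal point, pixels), "dist" ([k1, k2, p1, p2, k3] as OpenCV has them; the pictures are not rectified), "eye" and "rotation" of the camera in the world. Camera axes: x right, y up, looking along -z (the intrinsics and any distortion apply to the point x, -y, -z); pixel columns grow to the right and rows downward; lengths in mm; the calibration is good to about 2 mm. A picture is of the moment at which its call begins: read the wrist's pose just before it. calibration takes no time and is no camera call; for the wrist camera it gives the pose at the moment of the call.
- env.job_done(): hands the job in, once; it reports no verdict.
The state is a dict: "t": time; "joints": joint angles; "qvel": joint speeds; "tau": joint torques, N m; "eef_pos": TCP position; "tcp_rot": TCP orientation; "ft_force": force on the tool from outside, world axes, zero at the start; "moment": the same for the moment, N m; "opening": opening from 0.0 (shut) to 1.0 (fully open).
Only numpy, scipy, OpenCV 4.12 (cv2) and the standard library are available. Lean on these libraries where they do the work, as an engineer would, in place of code of your own. Each camera call takes 0.05 s, during which the arm holds its last target.

## Working session

There is one attempt and no reset: what is moved stays moved. The work goes in short steps, Python scripts to look and compute and a tool call to move; the robot and the scene stay as the last step left them, time stands still between calls to the robot, and variables do not carry over. Pictures are saved under pics/ and viewed, and the job is handed in when it is done.

Besides the shell and the picture viewer there is one more tool, called after "Call:" in YAML: its name, and indented under it one key for each argument. move_arm: Moves the arm, as the interface text tells. Its arguments: {"type":"object","properties":{"rows":{"type":"array"}},"required":["rows"]}

```bash
mkdir -p pics
cat > h.py <<'E'
import numpy as np, cv2
from cell import env
from scipy.spatial.transform import Rotation as R
def grab(n,tag):
    c=env.calibration(n); im,d=env.read_camera(n)
    cv2.imwrite(f'pics/{tag}.png',im); np.savez(f'pics/{tag}.npz',im=im,d=d,**{k:np.array(v) for k,v in c.items()})
    return im,d
def load(tag): return dict(np.load(f'pics/{tag}.npz'))
def K(c,h=384):
    f=h/2/np.tan(np.radians(float(c['vertical_fov']))/2)
    return np.array([[f,0,float(c['cx'])],[0,f,float(c['cy'])],[0,0,1]])
def rotm(c):
    r=np.array(c['rotation']); return r if r.shape==(3,3) else (R.from_euler('xyz',r).as_matrix() if r.size==3 else None)
def ray(c,uv):
    p=cv2.undistortPoints(np.array(uv,float).reshape(-1,1,2),K(c),np.array(c['dist'])).reshape(-1,2)
    v=np.c_[p[:,0],-p[:,1],-np.ones(len(p))]
    return v@rotm(c).T
def atz(c,uv,z):
    v=ray(c,uv); e=np.array(c['eye']); return e+v*((z-e[2])/v[:,2])[:,None]
def atdepth(c,uv):
    v=ray(c,uv); d=np.array([c['d'][int(round(b)),int(round(a))] for a,b in np.array(uv,float).reshape(-1,2)])
    return np.array(c['eye'])+v*d[:,None]
def proj(c,P):
    q=(np.array(P,float).reshape(-1,3)-np.array(c['eye']))@rotm(c); q=q*[1,-1,-1]
    return cv2.projectPoints(q,np.zeros(3),np.zeros(3),K(c),np.array(c['dist']))[0].reshape(-1,2)
E
python3 - <<'E'
from h import *
for n in('scene','top','wrist'):
    print(n,env.calibration(n)); grab(n,n+'0')
print(env.state())
E
```

```text
scene {'vertical_fov': 43.30459885487566, 'cx': 265.8752869949899, 'cy': 198.36532220163792, 'dist': array([-0.20084918,  0.        ,  0.        ,  0.        ,  0.        ]), 'eye': array([1152.19260035,  545.9841313 ,  987.30724625]), 'rotation': array([0.73564294, 0.00283463, 2.43513143])}
top {'vertical_fov': 42.84536103020222, 'cx': 262.62013003068483, 'cy': 184.2469823294127, 'dist': array([0.02061204, 0.        , 0.        , 0.        , 0.        ]), 'eye': array([ 407.98500083,  -67.36180648, 1274.84593112]), 'rotation': array([ 0.16219305,  0.01765388, -1.56722932])}
wrist {'vertical_fov': 62.013284453292734, 'cx': 260.189914476794, 'cy': 190.14497219832836, 'dist': array([-0.08027886,  0.        ,  0.        ,  0.        ,  0.        ]), 'eye': array([ 314.56388883, -544.04621554,  383.20004203]), 'rotation': array([-0.26178687,  0.00169629, -1.16183767])}
{'t': 0.15, 'joints': array([-1.26760813e+00,  4.91405335e-01,  1.55927927e+00, -1.32344061e-06,
        1.09170848e+00, -1.05611088e-01]), 'qvel': array([ 0.00081986, -0.00310029, -0.00102338, -0.00099032, -0.00253586,
       -0.00020525]), 'tau': array([ 7.93647650e-04, -6.12897420e+01, -2.58278757e+01,  6.92669931e-02,
        4.73303127e-02, -5.96502969e-05]), 'eef_pos': array([ 248.41178739, -573.34976857,  233.21617405]), 'tcp_rot': array([-1.57071312e+00,  7.96095373e-04, -1.16199640e+00]), 'ft_force': array([0.25334556, 0.50851101, 0.11642844]), 'moment': array([-0.01994414,  0.00448261, -0.00445973]), 'opening': 1.0004842223323773}
```

View pics/scene0.png

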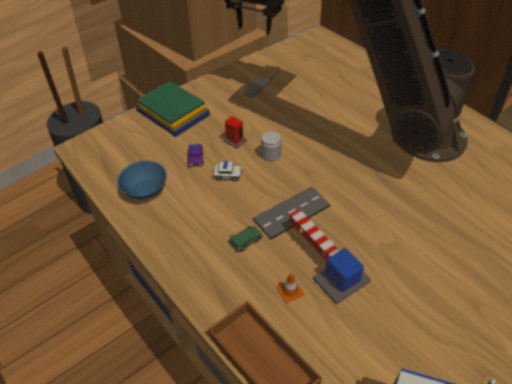

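View pics/top0.png

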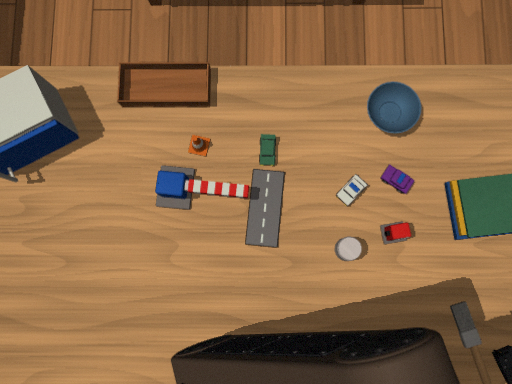

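View pics/wrist0.png

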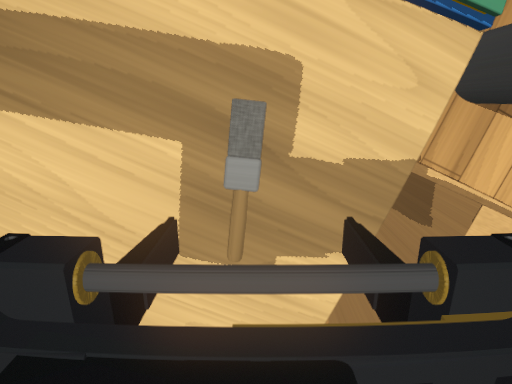

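Run:
```python
import cv2
im=cv2.imread('pics/top0.png')
cv2.imwrite('pics/c1.png',cv2.resize(im[125:255,145:295],None,fx=5,fy=4.6,interpolation=cv2.INTER_CUBIC)[:600])
cv2.imwrite('pics/c2.png',cv2.resize(im[155:265,320:430],None,fx=5,fy=5,interpolation=cv2.INTER_CUBIC))
im=cv2.imread('pics/scene0.png')
cv2.imwrite('pics/c3.png',cv2.resize(im[175:310,220:380],None,fx=4,fy=4,interpolation=cv2.INTER_CUBIC))
```

```text
(no output)
```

View pics/c1.png

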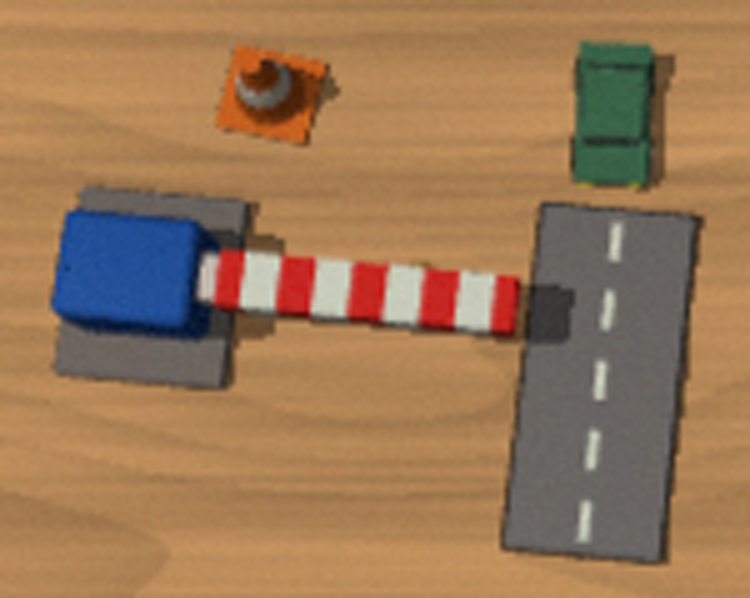

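View pics/c2.png

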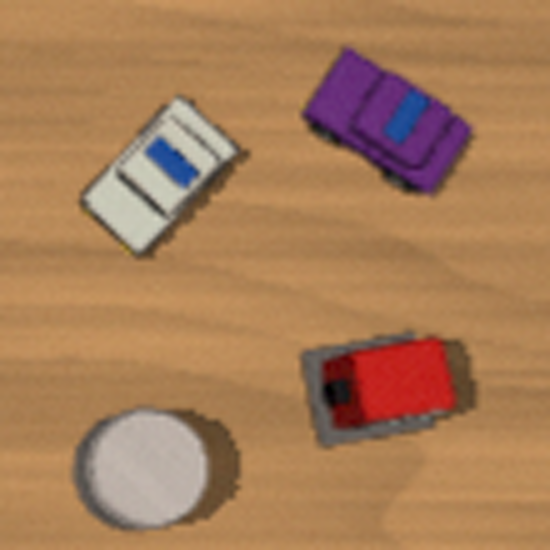

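View pics/c3.png

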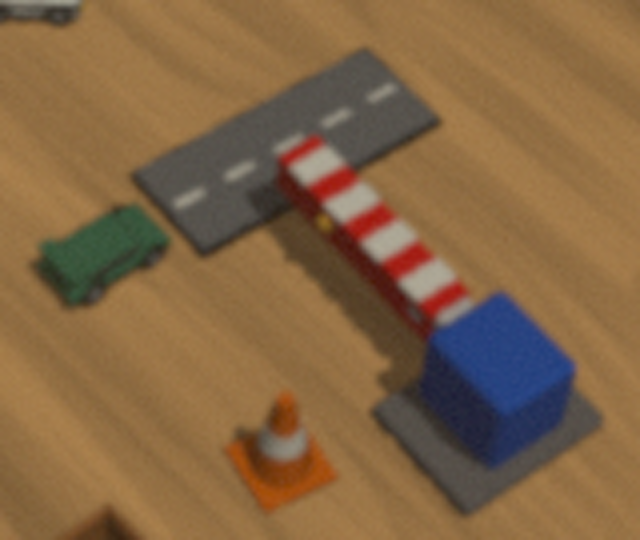

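Candidates in the top picture are the white car (351,190) and the purple look-alike (397,179). The close crop shows the white car with a blue light bar and its bonnet to the lower left, so I choose that one. The brass button shows in the scene picture at about (301,230). Next I measure positions.

Run:
```python
from h import *
t=load('top0'); s=load('scene0')
f=lambda L:[(145+u/5-.4,125+v/4.6-.4) for u,v in L]
tile=atz(t,f([(541,204),(700,216),(664,562),(502,549)]),8); print('tile',tile.round(1),tile.mean(0))
foot=atz(t,f([(82,187),(248,203),(228,388),(55,374)]),12); print('foot',foot.round(1),foot.mean(0))
for nm,q in(('tile',tile),('foot',foot)):
    ex=(q[1]-q[0]+q[2]-q[3])/2; ey=(q[0]-q[3]+q[1]-q[2])/2
    print(nm,np.linalg.norm(ex),np.linalg.norm(ey),np.degrees(np.arctan2(ex[1],ex[0])),np.degrees(np.arctan2(ey[1],ey[0]))-90)
print('bar end top',atz(t,f([(518,277),(518,332)]),70))
# depth points
dep=lambda uv:atdepth(t,uv).round(1)
print('depth tile mid',dep([(265,210)]),'bar',dep([(240,190.5),(215,188)]),'table',dep([(300,300)]))
c=lambda L:[(320+u/5-.4,155+v/5-.4) for u,v in L]
car=atz(t,c([(82,202),(140,257),(243,152),(180,97)]),22); print('car',car.round(1),car.mean(0))
print(np.linalg.norm(car[1]-car[0]),np.linalg.norm(car[2]-car[1]),np.linalg.norm(car[3]-car[2]),np.linalg.norm(car[0]-car[3]))
ax=(car[3]-car[0]+car[2]-car[1]);print('car yaw',np.degrees(np.arctan2(ax[1],ax[0])))
print('lights',atz(t,c([(171,162)]),45))
bt=(301.25-.4,230.25-.4); print('button',atz(s,[bt],55))
# barrier frame from tile+foot
o=foot.mean(0)[:2]
```

```text
tile [[ 6.561e+02 -1.820e+01  8.000e+00]
 [ 6.491e+02 -1.020e+02  8.000e+00]
 [ 4.526e+02 -8.280e+01  8.000e+00]
 [ 4.595e+02  5.000e-01  8.000e+00]] [554.33732557 -50.61586201   8.        ]
foot [[665.2 224.1  12. ]
 [655.9 136.1  12. ]
 [549.4 143.7  12. ]
 [557.2 234.2  12. ]] [606.92528546 184.53532581  12.        ]
tile 83.85734471569556 197.4703955524107 -94.7729910689242 -95.51406910154849
foot 89.65900201680515 107.58725362786546 -95.49683738632761 -94.7169048464485
bar end top [[603.62093417  -9.39246062  70.        ]
 [573.50708811  -9.64375546  70.        ]]
depth tile mid [[547.6 -50.7   6.1]] bar [[589.1  10.9  70.8]
 [594.9  73.   74.2]] table [[ 319.3 -139.9    1.8]]
car [[ 585.  -233.8   22. ]
 [ 556.5 -262.8   22. ]
 [ 611.2 -317.1   22. ]
 [ 640.  -285.5   22. ]] [ 598.1723704  -274.81028715   22.        ]
40.68822214823133 77.02143244601932 42.79737040009551 75.55944685813571
car yaw -44.040529199508306
lights [[ 602.26460206 -276.08030915   45.        ]]
button [[608.92301861  37.80940456  55.        ]]
```

Call:
move_arm:
  rows:
    - {"ry":-0.119}
    - {"ry":-0.119}
    - {"ry":-0.119}
    - {"ry":-0.119}
    - {"ry":-0.119}
    - {"ry":-0.119}
    - {"ry":-0.119}
    - {"ry":-0.119}
    - {"ry":-0.119}
    - {"ry":0}

```text
validation failed for argument at $.ro...
```

Call:
move_arm:
  rows:
    - {"tx":1.61,"tz":3.56,"ty":0.3}
    - {"tx":1.61,"tz":3.56,"ty":0.3}
    - {"tx":1.61,"tz":3.56,"ty":0.3}
    - {"tx":1.61,"tz":3.56,"ty":0.3}
    - {"tx":1.61,"tz":3.56,"ty":0.3}
    - {"tx":1.61,"tz":3.56,"ty":0.3}
    - {"tx":1.61,"tz":3.56,"ty":0.3}
    - {"tx":1.61,"tz":3.56,"ty":0.3}
    - {"tx":1.61,"tz":3.56,"ty":0.3}
    - {"tx":1.61,"tz":3.56,"ty":0.3}

```text
validation failed for argument at $.ro...
```

Call:
move_arm:
  rows:
    - {"tx":1.61,"tz":3.56,"ty":0.3}
    - {"tx":1.61,"tz":3.56,"ty":0.3}
    - {"tx":1.61,"tz":3.56,"ty":0.3}
    - {"tx":1.61,"tz":3.56,"ty":0.3}
    - {"tx":1.61,"tz":3.56,"ty":0.3}
    - {"tx":1.61,"tz":2,"ty":0.3}
    - {"tx":1.61,"tz":1,"ty":0.3}
    - {"tx":1.61,"tz":0,"ty":0.3}
    - {"ty":0}

```text
validation failed for argument at $.ro...
```

The calls were refused, probably because every key is required. I'll retry with all seven.

Call:
move_arm:
  rows:
    - {"tx":0,"ty":0,"tz":0,"rx":0,"ry":-0.119,"rz":0,"grip":100}
    - {"tx":0,"ty":0,"tz":0,"rx":0,"ry":-0.119,"rz":0,"grip":100}
    - {"tx":0,"ty":0,"tz":0,"rx":0,"ry":-0.119,"rz":0,"grip":100}
    - {"tx":0,"ty":0,"tz":0,"rx":0,"ry":-0.119,"rz":0,"grip":100}
    - {"tx":0,"ty":0,"tz":0,"rx":0,"ry":-0.119,"rz":0,"grip":100}
    - {"tx":0,"ty":0,"tz":0,"rx":0,"ry":-0.119,"rz":0,"grip":100}
    - {"tx":0,"ty":0,"tz":0,"rx":0,"ry":-0.119,"rz":0,"grip":100}
    - {"tx":0,"ty":0,"tz":0,"rx":0,"ry":-0.119,"rz":0,"grip":100}
    - {"tx":0,"ty":0,"tz":0,"rx":0,"ry":-0.119,"rz":0,"grip":100}

```text
t: 0.9
eef_pos: [248.4, -573.4, 233.4]
tcp_rot: [-1.57, 0.0, -0.085]
ft_force: [-1.5, -0.5, 0.4]
opening: 1.0
```

Call:
move_arm:
  rows:
    - {"tx":1.61,"ty":0.3,"tz":3.56,"rx":0,"ry":0,"rz":0,"grip":100}
    - {"tx":1.61,"ty":0.3,"tz":3.56,"rx":0,"ry":0,"rz":0,"grip":100}
    - {"tx":1.61,"ty":0.3,"tz":3.56,"rx":0,"ry":0,"rz":0,"grip":100}
    - {"tx":1.61,"ty":0.3,"tz":3.56,"rx":0,"ry":0,"rz":0,"grip":100}
    - {"tx":1.61,"ty":0.3,"tz":3.56,"rx":0,"ry":0,"rz":0,"grip":100}
    - {"tx":1.61,"ty":0.3,"tz":3.56,"rx":0,"ry":0,"rz":0,"grip":100}
    - {"tx":1.61,"ty":0.3,"tz":3.56,"rx":0,"ry":0,"rz":0,"grip":100}
    - {"tx":1.61,"ty":0.3,"tz":3.56,"rx":0,"ry":0,"rz":0,"grip":100}
    - {"tx":1.61,"ty":0.3,"tz":3.56,"rx":0,"ry":0,"rz":0,"grip":100}
    - {"tx":1.61,"ty":0.3,"tz":3.56,"rx":0,"ry":0,"rz":0,"grip":100}

```text
t: 1.73
eef_pos: [441.7, -231.8, 203.5]
tcp_rot: [-1.571, -0.0, -0.091]
ft_force: [0.0, -0.6, 0.5]
opening: 1.001
```

Call:
move_arm:
  rows:
    - {"tx":1.61,"ty":0.3,"tz":3.56,"rx":0,"ry":0,"rz":0,"grip":100}
    - {"tx":1.61,"ty":0.3,"tz":3.56,"rx":0,"ry":0,"rz":0,"grip":100}
    - {"tx":1.61,"ty":0.3,"tz":3.56,"rx":0,"ry":0,"rz":0,"grip":100}
    - {"tx":1.61,"ty":0.3,"tz":3.56,"rx":0,"ry":0,"rz":0,"grip":100}
    - {"tx":1.61,"ty":0.3,"tz":3.0,"rx":0,"ry":0,"rz":0,"grip":100}
    - {"tx":1.61,"ty":0.3,"tz":2,"rx":0,"ry":0,"rz":0,"grip":100}
    - {"tx":1.61,"ty":0.3,"tz":1,"rx":0,"ry":0,"rz":0,"grip":100}
    - {"tx":1,"ty":0.3,"tz":0,"rx":0,"ry":0,"rz":0,"grip":100}
    - {"tx":0,"ty":0,"tz":0,"rx":0,"ry":0,"rz":0,"grip":100}
    - {"tx":0,"ty":0,"tz":0,"rx":0,"ry":0,"rz":0,"grip":100}

```text
t: 2.57
eef_pos: [581.3, -43.9, 179.1]
tcp_rot: [-1.571, 0.001, -0.091]
ft_force: [-0.5, 0.6, -0.2]
opening: 0.999
```

Run:
```python
from h import *
s=env.state(); print(s['eef_pos'],s['tcp_rot'],s['t'])
im,d=grab('wrist','w1'); cv2.imwrite('pics/w1b.png',cv2.resize(im,None,fx=1.5,fy=1.5))
```

```text
[581.26548574 -43.87062167 179.11386424] [-1.57088518e+00  1.19461196e-03 -9.13463465e-02] 2.5667
```

View pics/w1b.png

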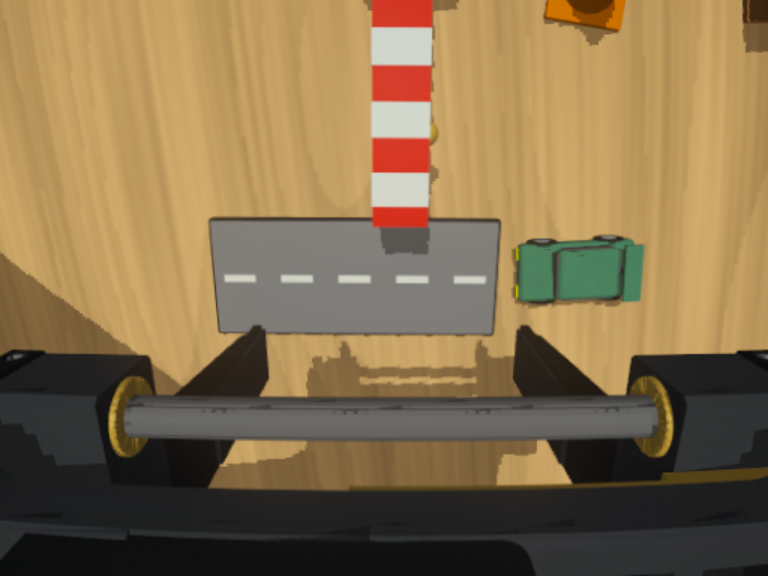

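The view is nearly square-on: bar at (373–432, 0–227), button tip at (438,132), tile corners (210,219), (500,219), (493,333) and (220,333).

Run:
```python
from h import *
w=load('w1'); g=lambda L:[(u/1.5-.2,v/1.5-.2) for u,v in L]
P=atz(w,g([(372,60),(372.5,200),(433,60),(430,200),(373,226),(429,226)]),70); print(P.round(1))
mid=(P[0]+P[2])/2,(P[1]+P[3])/2; print(mid, np.degrees(np.arctan2(*(mid[1]-mid[0])[[1,0]])))
print('button',atz(w,g([(438,132)]),55))
t=atz(w,g([(210,219),(500,219),(493,333),(220,333)]),8); print(t.round(1),t.mean(0)); 
d=(t[1]-t[0]+t[2]-t[3])/2; print(np.linalg.norm(d),np.degrees(np.arctan2(d[1],d[0])),np.linalg.norm((t[3]-t[0]+t[2]-t[1])/2))
print(atdepth(w,g([(402,120),(350,300),(580,270)])))
im=w['im'];cv2.imwrite('pics/c4.png',cv2.resize(im[40:165,235:345],None,fx=5,fy=4.8,interpolation=cv2.INTER_CUBIC))
```

```text
[[582.1  78.4  70. ]
 [575.4   8.2  70. ]
 [612.9  75.7  70. ]
 [606.1   5.4  70. ]
 [574.3  -5.8  70. ]
 [604.6  -8.5  70. ]]
(array([597.51046639,  77.06636064,  70.        ]), array([590.77375892,   6.76779027,  70.        ])) -95.47393529246239
button [[614.30858547  40.74504136  55.        ]]
[[461.5   1.1   8. ]
 [656.7 -17.    8. ]
 [649.  -98.1   8. ]
 [453.4 -80.6   8. ]] [555.13193432 -48.66654552   8.        ]
196.18549182604224 -5.215573954832308 81.81648998391869
[[594.71086838  47.76202863  69.82589544]
 [549.93401538 -64.31788829   8.07934227]
 [704.18940104 -52.15755163  27.05360663]]
```

View pics/c4.png

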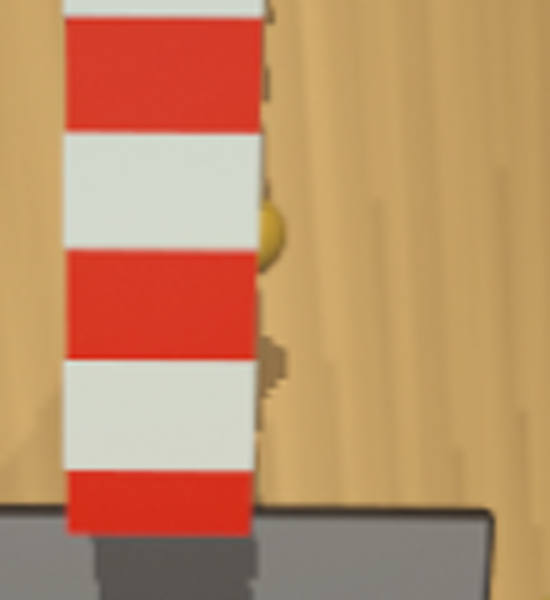

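Call:
move_arm:
  rows:
    - {"tx":0.16,"ty":0,"tz":2.5,"rx":0,"ry":0,"rz":0,"grip":100}
    - {"tx":0.16,"ty":0,"tz":2.5,"rx":0,"ry":0,"rz":0,"grip":100}
    - {"tx":0.15,"ty":1,"tz":2.5,"rx":0,"ry":0,"rz":0,"grip":100}
    - {"tx":0,"ty":2,"tz":1.17,"rx":0,"ry":0,"rz":0,"grip":100}
    - {"tx":0,"ty":2.5,"tz":0,"rx":0,"ry":0,"rz":0,"grip":100}
    - {"tx":0,"ty":2.5,"tz":0,"rx":0,"ry":0,"rz":0,"grip":100}
    - {"tx":0,"ty":2,"tz":0,"rx":0,"ry":0,"rz":0,"grip":90}
    - {"tx":0,"ty":1.5,"tz":0,"rx":0,"ry":0,"rz":0,"grip":80}
    - {"tx":0,"ty":0.91,"tz":0,"rx":0,"ry":0,"rz":0,"grip":70}
    - {"tx":0,"ty":0,"tz":0,"rx":0,"ry":0,"rz":0,"grip":60}

```text
t: 3.45
eef_pos: [593.2, 41.8, 54.3]
tcp_rot: [-1.571, 0.003, -0.092]
ft_force: [-0.6, -0.2, -1.0]
opening: 0.779
```

Run:
```python
from h import *
s=env.state(); print(s['eef_pos'],s['tcp_rot'],s['t'],s['opening'],s['ft_force'])
im,d=grab('wrist','w2'); cv2.imwrite('pics/w2b.png',cv2.resize(im,None,fx=1.5,fy=1.5))
```

```text
[593.2227613   41.79386143  54.25244632] [-1.57106279  0.00256768 -0.09219598] 3.45 0.779240188144205 [-0.64787414 -0.24100109 -0.99994856]
```

View pics/w2b.png

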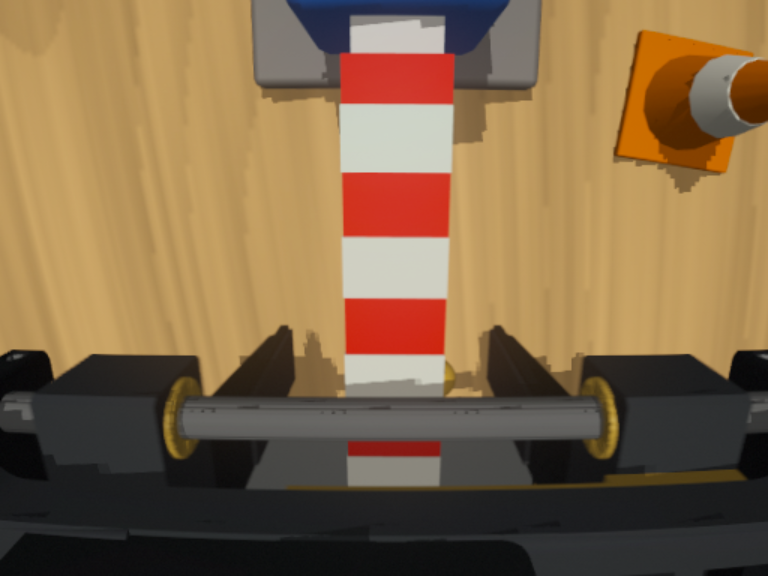

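Call:
move_arm:
  rows:
    - {"tx":0.1,"ty":0,"tz":0,"rx":0,"ry":0,"rz":0,"grip":40}
    - {"tx":0,"ty":0,"tz":0,"rx":0,"ry":0,"rz":0,"grip":30}
    - {"tx":0,"ty":0,"tz":0,"rx":0,"ry":0,"rz":0,"grip":20}
    - {"tx":0,"ty":0,"tz":0,"rx":0,"ry":0,"rz":0,"grip":20}
    - {"tx":0,"ty":0,"tz":0,"rx":0,"ry":0,"rz":0,"grip":20}
    - {"tx":0,"ty":0,"tz":0,"rx":0,"ry":0,"rz":0,"grip":20}
    - {"tx":0,"ty":0,"tz":0,"rx":0,"ry":0,"rz":0,"grip":20}
    - {"tx":0,"ty":0,"tz":0,"rx":0,"ry":0,"rz":0,"grip":20}
    - {"tx":0,"ty":0,"tz":0,"rx":0,"ry":0,"rz":0,"grip":20}
    - {"tx":0,"ty":0,"tz":0,"rx":0,"ry":0,"rz":0,"grip":20}

```text
t: 4.33
eef_pos: [594.7, 42.7, 55.9]
tcp_rot: [-1.571, 0.001, -0.091]
ft_force: [-3.5, 0.8, 6.0]
opening: 0.317
```

Run:
```python
from h import *
s=env.state(); print(s['eef_pos'],s['tcp_rot'],s['t'],s['opening']*95,s['ft_force'])
```

```text
[594.71359765  42.71588807  55.91072559] [-1.57078369e+00  1.10710720e-03 -9.14284117e-02] 4.3333 30.08200052280023 [-3.50449665  0.80764323  6.04190166]
```

Call:
move_arm:
  rows:
    - {"tx":0,"ty":0,"tz":-0.3,"rx":0,"ry":0,"rz":0,"grip":20}
    - {"tx":0,"ty":0,"tz":-0.4,"rx":0,"ry":0,"rz":0,"grip":20}
    - {"tx":0,"ty":0,"tz":-0.5,"rx":0,"ry":0,"rz":0,"grip":20}
    - {"tx":0,"ty":0,"tz":-0.6,"rx":0,"ry":0,"rz":0,"grip":20}
    - {"tx":0,"ty":0,"tz":-0.7,"rx":0,"ry":0,"rz":0,"grip":20}
    - {"tx":0,"ty":0,"tz":-0.8,"rx":0,"ry":0,"rz":0,"grip":20}
    - {"tx":0,"ty":0,"tz":-0.8,"rx":0,"ry":0,"rz":0,"grip":20}
    - {"tx":0,"ty":0,"tz":-0.8,"rx":0,"ry":0,"rz":0,"grip":20}
    - {"tx":0,"ty":0,"tz":-0.8,"rx":0,"ry":0,"rz":0,"grip":20}
    - {"tx":0,"ty":0,"tz":-0.3,"rx":0,"ry":0,"rz":0,"grip":20}

```text
t: 5.17
eef_pos: [588.9, -17.3, 55.9]
tcp_rot: [-1.57, 0.002, -0.092]
ft_force: [-4.2, 5.4, 8.4]
opening: 0.317
```

Run:
```python
from h import *
s=env.state(); print(s['eef_pos'],s['tcp_rot'],s['t'],s['opening']*95,s['ft_force'])
im,d=grab('wrist','w3'); cv2.imwrite('pics/w3b.png',cv2.resize(im,None,fx=1.5,fy=1.5))
```

```text
[588.86678553 -17.25038939  55.86004123] [-1.57029306  0.00190775 -0.09179146] 5.1667 30.08544748507361 [-4.21806463  5.40821598  8.4005361 ]
```

View pics/w3b.png

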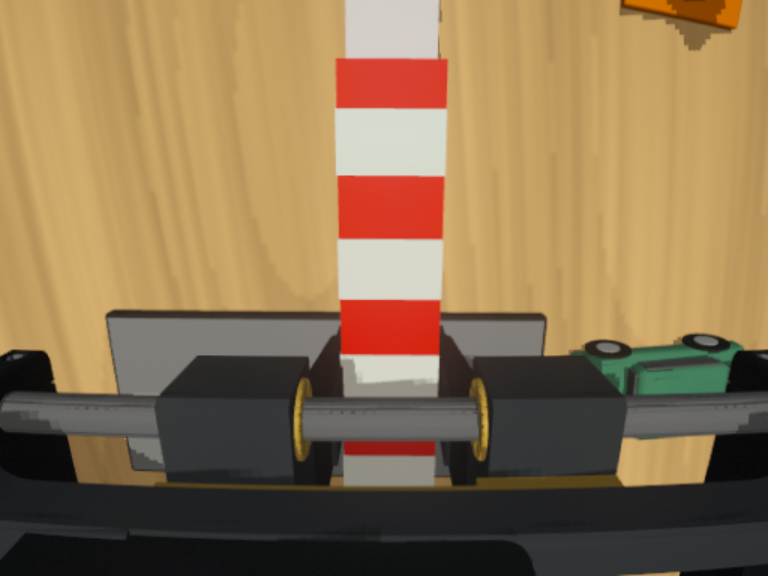

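Call:
move_arm:
  rows:
    - {"tx":0,"ty":0,"tz":-0.4,"rx":0,"ry":0,"rz":0,"grip":20}
    - {"tx":0,"ty":0,"tz":-0.4,"rx":0,"ry":0,"rz":0,"grip":20}
    - {"tx":0,"ty":0,"tz":-0.4,"rx":0,"ry":0,"rz":0,"grip":20}
    - {"tx":0,"ty":0,"tz":-0.3,"rx":0,"ry":0,"rz":0,"grip":20}
    - {"tx":0,"ty":0,"tz":-0.2,"rx":0,"ry":0,"rz":0,"grip":20}
    - {"tx":0,"ty":0,"tz":-0.2,"rx":0,"ry":0,"rz":0,"grip":20}
    - {"tx":0,"ty":0,"tz":-0.2,"rx":0,"ry":0,"rz":0,"grip":20}
    - {"tx":0,"ty":0,"tz":-0.1,"rx":0,"ry":0,"rz":0,"grip":20}
    - {"tx":0,"ty":0,"tz":-0.1,"rx":0,"ry":0,"rz":0,"grip":20}

```text
t: 5.97
eef_pos: [586.6, -40.0, 55.8]
tcp_rot: [-1.571, 0.002, -0.091]
ft_force: [-7.6, -1.5, 7.7]
opening: 0.314
```

Run:
```python
from h import *
s=env.state(); print(s['eef_pos'],s['tcp_rot'],s['t'],s['opening']*95,s['ft_force'])
im,d=grab('wrist','w4'); cv2.imwrite('pics/w4b.png',cv2.resize(im,None,fx=1.5,fy=1.5))
im,d=grab('scene','s4'); cv2.imwrite('pics/s4b.png',cv2.resize(im[175:310,220:380],None,fx=4,fy=4,interpolation=cv2.INTER_CUBIC))
```

```text
[586.62171644 -39.97457339  55.8438706 ] [-1.5707075   0.00231273 -0.09144089] 5.9667 29.82109730042809 [-7.6434898  -1.54615683  7.7141829 ]
```

View pics/w4b.png

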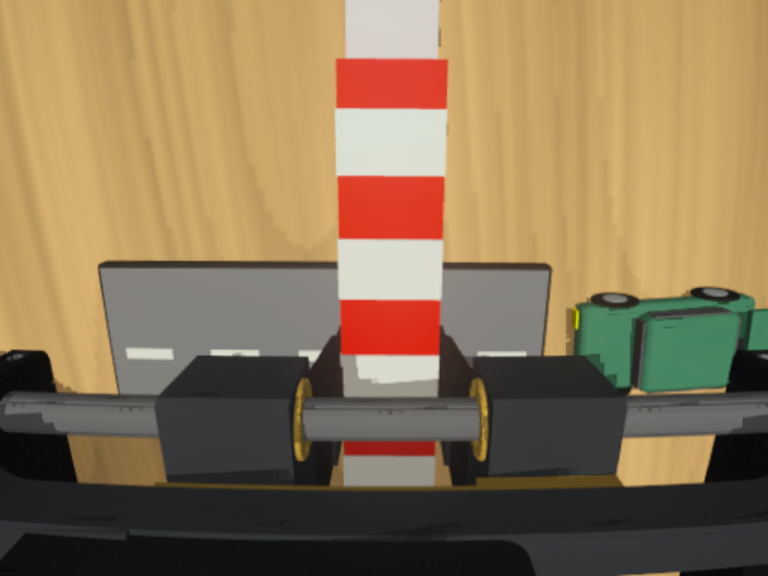

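View pics/s4b.png

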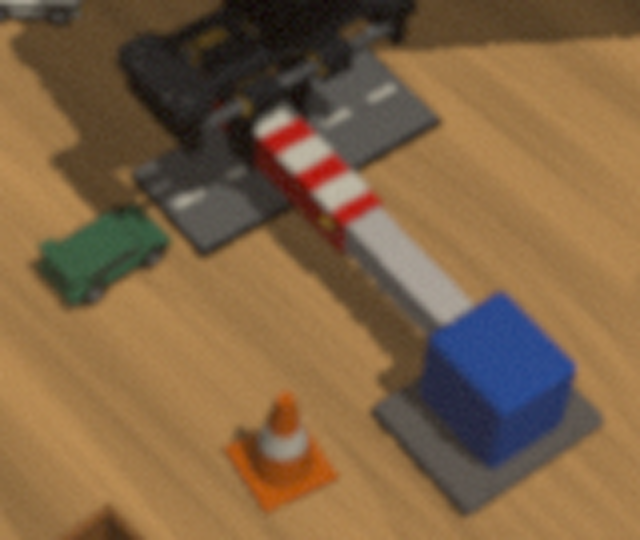

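Call:
move_arm:
  rows:
    - {"tx":0,"ty":0,"tz":-0.05,"rx":0,"ry":0,"rz":0,"grip":20}
    - {"tx":0,"ty":0,"tz":-0.05,"rx":0,"ry":0,"rz":0,"grip":20}
    - {"tx":0,"ty":0,"tz":-0.05,"rx":0,"ry":0,"rz":0,"grip":20}
    - {"tx":0,"ty":0,"tz":-0.05,"rx":0,"ry":0,"rz":0,"grip":20}
    - {"tx":0,"ty":0,"tz":0,"rx":0,"ry":0,"rz":0,"grip":20}

```text
t: 6.48
eef_pos: [586.4, -41.8, 55.9]
tcp_rot: [-1.57, 0.002, -0.092]
ft_force: [-6.9, 1.3, 7.5]
opening: 0.316
```

Run:
```python
from h import *
s=env.state(); print(s['eef_pos'],s['tcp_rot'],s['t'],s['opening']*95,s['ft_force'])
im,d=grab('wrist','w5'); cv2.imwrite('pics/w5b.png',cv2.resize(im[0:200,180:340],None,fx=4,fy=3,interpolation=cv2.INTER_CUBIC))
im,d=grab('scene','s5'); cv2.imwrite('pics/s5b.png',cv2.resize(im[205:245,280:330],None,fx=12,fy=12,interpolation=cv2.INTER_CUBIC))
```

```text
[586.42143348 -41.80613591  55.88514852] [-1.57048717  0.00231992 -0.09159931] 6.4833 29.994116923885517 [-6.94215139  1.29926085  7.50486142]
```

View pics/w5b.png

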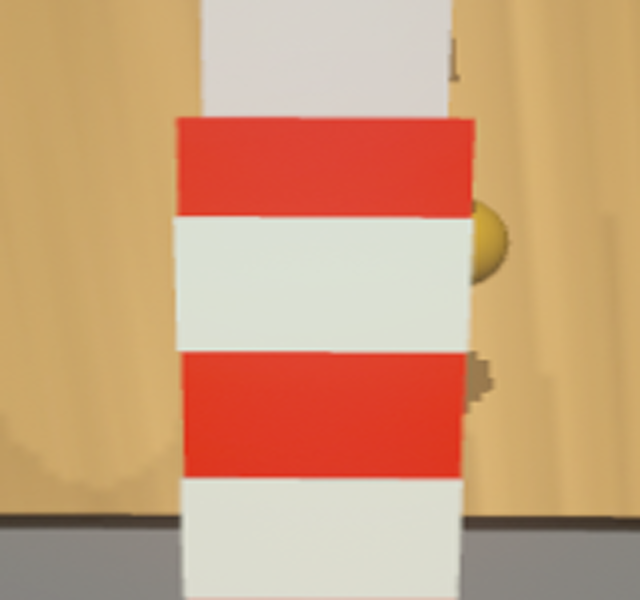

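View pics/s5b.png

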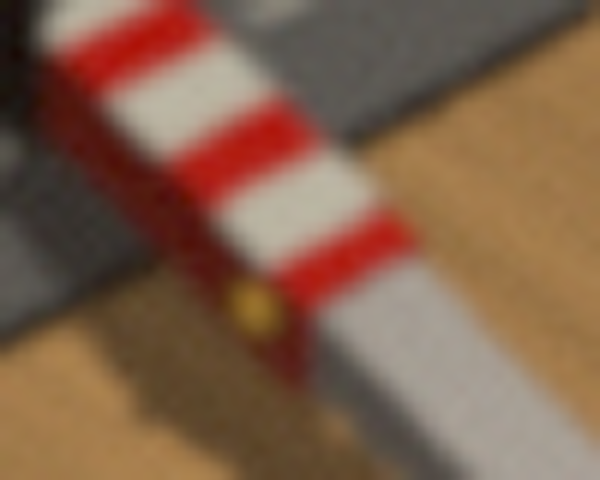

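The button popped fully out, at crop (507,240), so the bar is locked. Now I release, lift and go to the car.

Call:
move_arm:
  rows:
    - {"tx":0,"ty":0,"tz":0,"rx":0,"ry":0,"rz":0,"grip":55}
    - {"tx":0,"ty":0,"tz":0,"rx":0,"ry":0,"rz":0,"grip":55}
    - {"tx":0,"ty":0,"tz":0,"rx":0,"ry":0,"rz":0,"grip":55}
    - {"tx":0,"ty":0,"tz":0,"rx":0,"ry":0,"rz":0,"grip":55}
    - {"tx":0,"ty":0,"tz":0,"rx":0,"ry":0,"rz":0,"grip":55}
    - {"tx":0,"ty":-1,"tz":0,"rx":0,"ry":0,"rz":0,"grip":55}
    - {"tx":0,"ty":-2.9,"tz":0,"rx":0,"ry":0,"rz":0,"grip":63}
    - {"tx":0,"ty":-3,"tz":0,"rx":0,"ry":0,"rz":0,"grip":63}
    - {"tx":0,"ty":-3.5,"tz":0,"rx":0,"ry":0,"rz":0,"grip":63}
    - {"tx":0,"ty":-3.5,"tz":0,"rx":0,"ry":0,"rz":0,"grip":63}

```text
t: 7.42
eef_pos: [587.2, -41.9, 196.6]
tcp_rot: [-1.571, 0.0, -0.091]
ft_force: [0.1, 0.3, -0.2]
opening: 0.63
```

Call:
move_arm:
  rows:
    - {"tx":1.21,"ty":0,"tz":-3.27,"rx":0,"ry":0,"rz":0,"grip":63}
    - {"tx":1.21,"ty":0,"tz":-3.27,"rx":0,"ry":0,"rz":0,"grip":63}
    - {"tx":1.21,"ty":0,"tz":-3.27,"rx":0,"ry":0,"rz":0,"grip":63}
    - {"tx":1.21,"ty":0,"tz":-3.27,"rx":0,"ry":0,"rz":0,"grip":63}
    - {"tx":1.21,"ty":0,"tz":-3.27,"rx":0,"ry":0,"rz":0,"grip":63}
    - {"tx":1.21,"ty":0,"tz":-3.27,"rx":0,"ry":0,"rz":0,"grip":63}
    - {"tx":1.21,"ty":0,"tz":-3.27,"rx":0,"ry":0,"rz":0,"grip":63}
    - {"tx":1.21,"ty":0,"tz":-3.27,"rx":0,"ry":0,"rz":0,"grip":63}
    - {"tx":1.21,"ty":0,"tz":-3.27,"rx":0,"ry":0,"rz":0,"grip":63}

```text
t: 8.17
eef_pos: [669.3, -346.7, 195.5]
tcp_rot: [-1.571, -0.0, -0.091]
ft_force: [-0.0, 0.6, -0.5]
opening: 0.629
```

Call:
move_arm:
  rows:
    - {"tx":0,"ty":0,"tz":0,"rx":0,"ry":-0.112,"rz":0,"grip":63}
    - {"tx":0,"ty":0,"tz":0,"rx":0,"ry":-0.112,"rz":0,"grip":63}
    - {"tx":0,"ty":0,"tz":0,"rx":0,"ry":-0.112,"rz":0,"grip":63}
    - {"tx":0,"ty":0,"tz":0,"rx":0,"ry":-0.112,"rz":0,"grip":63}
    - {"tx":0,"ty":0,"tz":0,"rx":0,"ry":-0.112,"rz":0,"grip":63}
    - {"tx":0,"ty":0,"tz":0,"rx":0,"ry":-0.112,"rz":0,"grip":63}
    - {"tx":0,"ty":0,"tz":0,"rx":0,"ry":-0.112,"rz":0,"grip":63}
    - {"tx":0,"ty":0,"tz":0,"rx":0,"ry":-0.112,"rz":0,"grip":63}
    - {"tx":0,"ty":0,"tz":0,"rx":0,"ry":0,"rz":0,"grip":63}
    - {"tx":0,"ty":0,"tz":0,"rx":0,"ry":0,"rz":0,"grip":63}

```text
t: 9.0
eef_pos: [669.2, -345.0, 195.1]
tcp_rot: [-1.571, -0.0, 0.802]
ft_force: [0.1, 0.3, 0.9]
opening: 0.632
```

Run:
```python
from h import *
s=env.state(); print(s['eef_pos'],s['tcp_rot'],s['t'],s['opening']*95,s['ft_force'],s['joints'])
im,d=grab('wrist','w6'); cv2.imwrite('pics/w6b.png',cv2.resize(im,None,fx=1.5,fy=1.5))
```

```text
[ 669.21265492 -344.97287913  195.13806019] [-1.57111466e+00 -7.74444618e-06  8.01536174e-01] 9.0 60.008032663282975 [0.11366593 0.33483164 0.94382215] [-5.63584724e-01  7.13690816e-01  1.23659748e+00 -6.18377640e-05
  1.19099115e+00 -1.36509798e+00]
```

View pics/w6b.png

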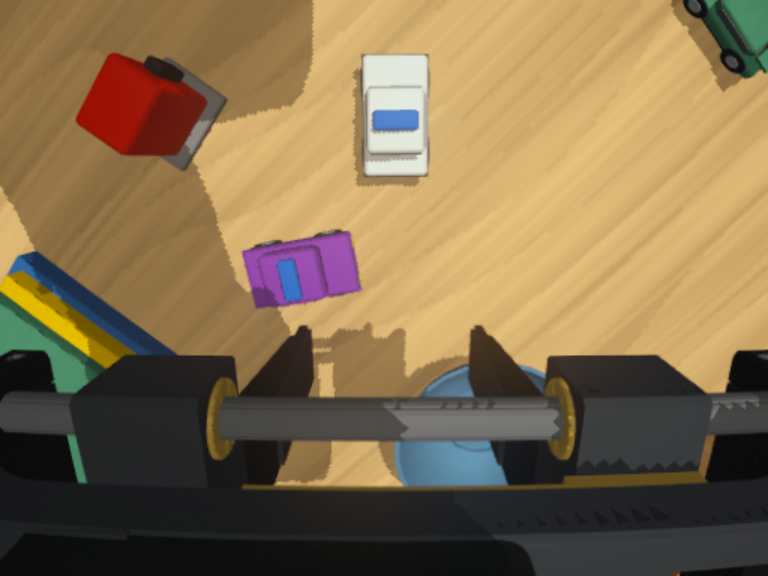

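The white car sits at (362–429, 55–176), aligned with the jaws. The pump top is at (77–206, 55–156) and the purple car at (243–360, 232–307).

Run:
```python
from h import *
w=load('w6'); g=lambda L:[(u/1.5-.2,v/1.5-.2) for u,v in L]
c=atz(w,g([(362,55),(428,55),(428.5,176),(364,176)]),24); print(c.round(1),c.mean(0))
ax=(c[3]-c[0]+c[2]-c[1])/2;print(np.linalg.norm(ax),np.linalg.norm((c[1]-c[0]+c[2]-c[3])/2),'jaw yaw',np.degrees(np.arctan2(ax[1],ax[0]))+90)
print('lights',atz(w,g([(396,120)]),46))
d=w['d']
print(atdepth(w,g([(395,75),(395,100),(140,110),(300,275)])))
yaw=0.8015; tx=np.array([np.cos(yaw),np.sin(yaw)]); tz=np.array([-np.sin(yaw),np.cos(yaw)])
m=c.mean(0)[:2]
pump=atz(w,g([(118,53),(77,118),(125,154),(175,155),(206,103)]),80); print('pump rel jaw/len',[( ((p[:2]-m)@tx).round(), ((p[:2]-m)@tz).round()) for p in pump])
t=load('top0'); tin=atz(t,[(348.6,247)],70)[0]; print('tin rel',(tin[:2]-m)@tx,(tin[:2]-m)@tz)
e=env.state()['eef_pos']; print('move tx,tz',(m-e[:2])@tx,(m-e[:2])@tz, e[2])
```

```text
[[ 558.5 -262.6   24. ]
 [ 587.2 -232.9   24. ]
 [ 642.  -283.9   24. ]
 [ 612.6 -314.3   24. ]] [ 600.07326487 -273.43953528   24.        ]
74.84599050808738 41.82381015877957 jaw yaw 46.66734430011166
lights [[ 602.70955031 -276.02296566   46.        ]]
[[ 581.36103999 -255.95491427   22.64407909]
 [ 593.47124884 -267.84031653   38.20444405]
 [ 502.19036671 -372.72381333   77.78297056]
 [ 628.55917947 -388.41631403   39.96022961]]
pump rel jaw/len [(np.float64(-148.0), np.float64(31.0)), (np.float64(-175.0), np.float64(-2.0)), (np.float64(-149.0), np.float64(-22.0)), (np.float64(-121.0), np.float64(-23.0)), (np.float64(-101.0), np.float64(4.0))]
tin rel -91.0214390760032 120.13648379574921
move tx,tz 3.2310878651879777 99.44028620973071 194.98806350403805
```

Call:
move_arm:
  rows:
    - {"tx":0.11,"ty":0,"tz":3,"rx":0,"ry":-0.01,"rz":0,"grip":63}
    - {"tx":0.11,"ty":0,"tz":3,"rx":0,"ry":0,"rz":0,"grip":63}
    - {"tx":0.1,"ty":1,"tz":3,"rx":0,"ry":0,"rz":0,"grip":63}
    - {"tx":0,"ty":2.5,"tz":0.94,"rx":0,"ry":0,"rz":0,"grip":63}
    - {"tx":0,"ty":3.5,"tz":0,"rx":0,"ry":0,"rz":0,"grip":63}
    - {"tx":0,"ty":3.5,"tz":0,"rx":0,"ry":0,"rz":0,"grip":63}
    - {"tx":0,"ty":1.5,"tz":0,"rx":0,"ry":0,"rz":0,"grip":63}
    - {"tx":0,"ty":0,"tz":0,"rx":0,"ry":0,"rz":0,"grip":63}

```text
t: 9.72
eef_pos: [597.9, -273.4, 71.1]
tcp_rot: [-1.565, 0.001, 0.812]
ft_force: [-0.2, 0.1, 0.1]
opening: 0.629
```

Run:
```python
from h import *
s=env.state(); print(s['eef_pos'],s['tcp_rot'],s['t'],s['opening']*95,s['ft_force'])
im,d=grab('wrist','w7'); cv2.imwrite('pics/w7b.png',cv2.resize(im,None,fx=1.5,fy=1.5))
```

```text
[ 597.87854514 -273.41757437   71.08118954] [-1.56520668e+00  1.35608939e-03  8.12012225e-01] 9.7167 59.71558589496725 [-0.19022833  0.09587853  0.09665731]
```

View pics/w7b.png

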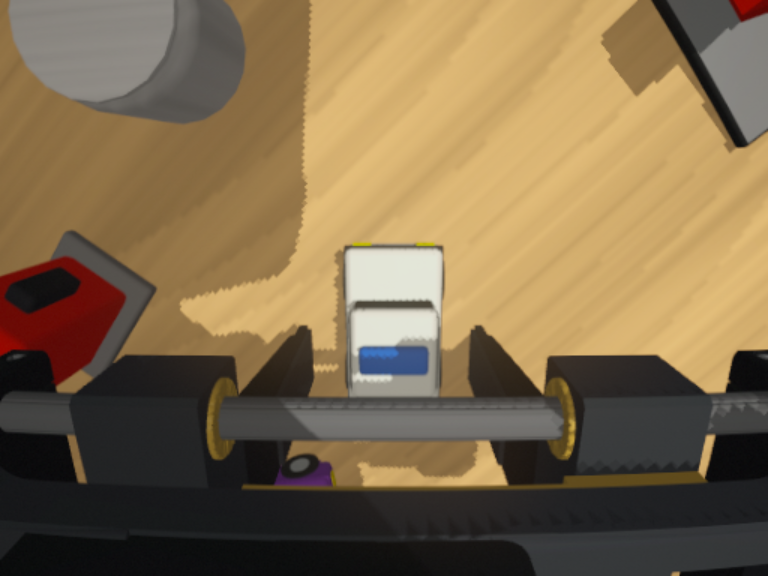

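Call:
move_arm:
  rows:
    - {"tx":0.1,"ty":1.8,"tz":0,"rx":0,"ry":0,"rz":0,"grip":63}
    - {"tx":0,"ty":1.6,"tz":0,"rx":0,"ry":0,"rz":0,"grip":63}
    - {"tx":0,"ty":1.2,"tz":0,"rx":0,"ry":0,"rz":0,"grip":63}
    - {"tx":0,"ty":0.3,"tz":0,"rx":0,"ry":0,"rz":0,"grip":63}
    - {"tx":0,"ty":0,"tz":0,"rx":0,"ry":0,"rz":0,"grip":63}

```text
t: 10.18
eef_pos: [600.2, -273.7, 25.8]
tcp_rot: [-1.571, 0.0, 0.814]
ft_force: [0.5, 0.1, 0.2]
opening: 0.632
```

Call:
move_arm:
  rows:
    - {"tx":0,"ty":0,"tz":0,"rx":0,"ry":0,"rz":0,"grip":50}
    - {"tx":0,"ty":0,"tz":0,"rx":0,"ry":0,"rz":0,"grip":45}
    - {"tx":0,"ty":0,"tz":0,"rx":0,"ry":0,"rz":0,"grip":40}
    - {"tx":0,"ty":0,"tz":0,"rx":0,"ry":0,"rz":0,"grip":35}
    - {"tx":0,"ty":0,"tz":0,"rx":0,"ry":0,"rz":0,"grip":35}
    - {"tx":0,"ty":0,"tz":0,"rx":0,"ry":0,"rz":0,"grip":35}
    - {"tx":0,"ty":0,"tz":0,"rx":0,"ry":0,"rz":0,"grip":35}

```text
t: 10.77
eef_pos: [600.4, -273.8, 26.4]
tcp_rot: [-1.572, -0.0, 0.815]
ft_force: [-0.6, 1.2, 5.8]
opening: 0.442
```

Call:
move_arm:
  rows:
    - {"tx":0,"ty":-0.5,"tz":0,"rx":0,"ry":0,"rz":0,"grip":35}
    - {"tx":0,"ty":-1.5,"tz":0,"rx":0,"ry":0,"rz":0,"grip":35}
    - {"tx":0,"ty":-2.5,"tz":0,"rx":0,"ry":0,"rz":0,"grip":35}
    - {"tx":0,"ty":-3,"tz":0,"rx":0,"ry":0,"rz":0,"grip":35}
    - {"tx":0,"ty":-3,"tz":0,"rx":0,"ry":0,"rz":0,"grip":35}
    - {"tx":0,"ty":-2,"tz":0,"rx":0,"ry":0,"rz":0,"grip":35}
    - {"tx":0,"ty":-1,"tz":0,"rx":0,"ry":0,"rz":0,"grip":35}
    - {"tx":0,"ty":0,"tz":0,"rx":0,"ry":0,"rz":0,"grip":35}

```text
t: 11.43
eef_pos: [600.6, -273.8, 162.8]
tcp_rot: [-1.574, -0.001, 0.815]
ft_force: [0.7, 0.3, -1.3]
opening: 0.438
```

Run:
```python
from h import *
s=env.state(); print(s['eef_pos'],s['tcp_rot'],s['t'],s['opening']*95,s['ft_force'])
im,d=grab('wrist','w8'); cv2.imwrite('pics/w8b.png',cv2.resize(im,None,fx=1.5,fy=1.5))
w=load('w1'); g=lambda L:[(u/1.5-.2,v/1.5-.2) for u,v in L]
D=atz(w,g([(239,279),(297,279),(354,279),(412,279.5),(470,280)]),8); print(D.round(1))
ex=np.array([np.cos(np.radians(-95.2)),np.sin(np.radians(-95.2))]); ey=np.array([-ex[1],ex[0]])
bar=np.array([586.42,-41.8])
rel=(D[:,:2]-bar); print((rel@ex).round(1),(rel@ey).round(1))
lx=(rel@ex)[2]
tc=np.array([554.7,-49.6])-bar; print(tc@ex,tc@ey)
print('park',bar+lx*ex-75*ey)
```

```text
[ 600.58653998 -273.84364146  162.77752181] [-1.57417786e+00 -7.33331664e-04  8.15028086e-01] 11.4333 41.60196900722484 [ 0.71047221  0.3065225  -1.29415433]
[[474.3 -42.2   8. ]
 [515.  -45.9   8. ]
 [554.4 -49.5   8. ]
 [594.3 -53.5   8. ]
 [634.3 -57.5   8. ]]
[10.6 10.6 10.6 11.  11.3] [-111.6  -70.8  -31.2    8.9   49.1]
10.642763753078153 -30.882518998555806
park [510.76841778 -45.55395318]
```

View pics/w8b.png

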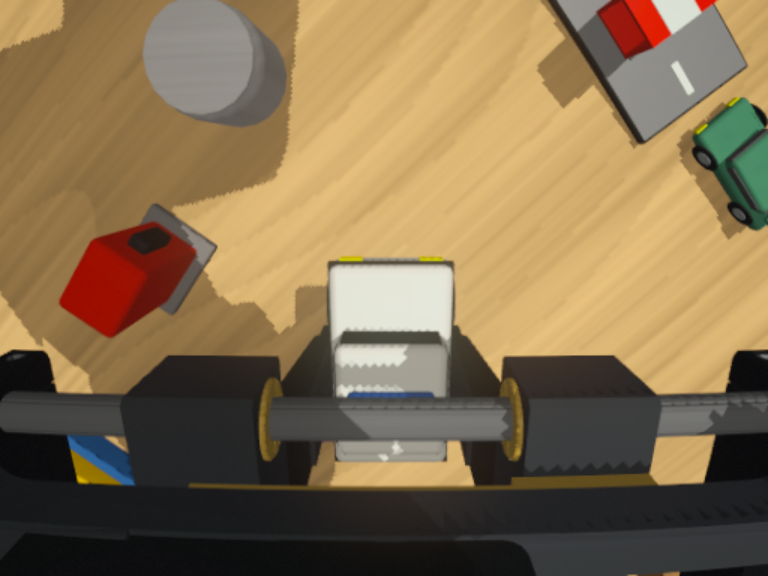

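Call:
move_arm:
  rows:
    - {"tx":0,"ty":0,"tz":0,"rx":0,"ry":0.1,"rz":0,"grip":35}
    - {"tx":0,"ty":0,"tz":0,"rx":0,"ry":0.1,"rz":0,"grip":35}
    - {"tx":0,"ty":0,"tz":0,"rx":0,"ry":0.1,"rz":0,"grip":35}
    - {"tx":0,"ty":0,"tz":0,"rx":0,"ry":0.1,"rz":0,"grip":35}
    - {"tx":0,"ty":0,"tz":0,"rx":0,"ry":0.1,"rz":0,"grip":35}
    - {"tx":0,"ty":0,"tz":0,"rx":0,"ry":0.1,"rz":0,"grip":35}
    - {"tx":0,"ty":0,"tz":0,"rx":0,"ry":0.1,"rz":0,"grip":35}
    - {"tx":0,"ty":0,"tz":0,"rx":0,"ry":0.1,"rz":0,"grip":35}
    - {"tx":0,"ty":0,"tz":0,"rx":0,"ry":0.106,"rz":0,"grip":35}

```text
t: 12.23
eef_pos: [599.3, -273.2, 158.1]
tcp_rot: [-1.569, 0.003, -0.096]
ft_force: [0.2, 0.5, -1.1]
opening: 0.44
```

Call:
move_arm:
  rows:
    - {"tx":-1.38,"ty":0,"tz":2.74,"rx":0,"ry":0,"rz":0,"grip":35}
    - {"tx":-1.38,"ty":0,"tz":2.74,"rx":0,"ry":0,"rz":0,"grip":35}
    - {"tx":-1.38,"ty":0,"tz":2.74,"rx":0,"ry":0,"rz":0,"grip":35}
    - {"tx":-1.38,"ty":0,"tz":2.74,"rx":0,"ry":0,"rz":0,"grip":35}
    - {"tx":-1.38,"ty":0,"tz":2.74,"rx":0,"ry":0,"rz":0,"grip":35}
    - {"tx":-1.38,"ty":0,"tz":2.74,"rx":0,"ry":0,"rz":0,"grip":35}
    - {"tx":-1.38,"ty":0,"tz":2.74,"rx":0,"ry":0,"rz":0,"grip":35}
    - {"tx":-1.36,"ty":0,"tz":2.73,"rx":0,"ry":0,"rz":0,"grip":35}
    - {"tx":0,"ty":0,"tz":0,"rx":0,"ry":0,"rz":0,"grip":35}
    - {"tx":0,"ty":0,"tz":0,"rx":0,"ry":0,"rz":0,"grip":35}

```text
t: 13.07
eef_pos: [509.3, -44.2, 159.3]
tcp_rot: [-1.571, 0.002, -0.089]
ft_force: [1.1, -0.5, -1.1]
opening: 0.442
```

Run:
```python
from h import *
s=env.state(); print(s['eef_pos'],s['tcp_rot'],s['t'],s['opening']*95,s['ft_force'])
im,d=grab('wrist','w9'); cv2.imwrite('pics/w9b.png',cv2.resize(im,None,fx=1.5,fy=1.5))
```

```text
[509.3318807  -44.16384193 159.30790377] [-1.57059872  0.00240434 -0.08882914] 13.0667 41.96992975706218 [ 1.07706113 -0.48269254 -1.08083314]
```

View pics/w9b.png

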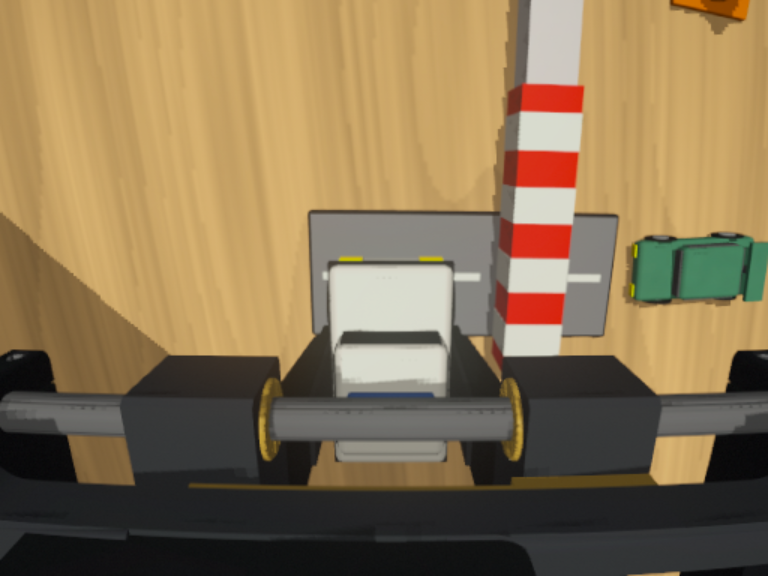

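Car held level above the tile. I'm rechecking the lane and bar from here: dashes at row 278, tile corners (310,211), (618,216), (604,337), and bar edges about (513–580, 150).

Run:
```python
from h import *
w=load('w9'); g=lambda L:[(u/1.5-.2,v/1.5-.2) for u,v in L]
yaw=-.091; ex=np.array([np.sin(yaw),-np.cos(yaw)]); ey=np.array([np.cos(yaw),np.sin(yaw)])
e=env.state()['eef_pos'][:2]
def rel(p): p=p[:,:2]-e; return np.c_[p@ex,p@ey].round(1)
print('dashes',rel(atz(w,g([(465,278),(584,279)]),8)))
print('tile',rel(atz(w,g([(310,211),(618,216),(604,337),(315,333)]),8)))
print('bar top',rel(atz(w,g([(517,151),(580,151),(508,292),(567,294)]),70)))
print('car',rel(atz(w,g([(329,263),(453,263),(447,460),(336,460)]),157)))
```

```text
dashes [[  1.3  46.5]
 [  1.7 125.2]]
tile [[-41.8 -52.5]
 [-39.9 143.3]
 [ 42.4 143.8]
 [ 39.6 -52.4]]
bar top [[-77.9  59.6]
 [-78.5  90.9]
 [ -6.7  59.5]
 [ -5.7  90.9]]
car [[-40.8 -21.6]
 [-41.   18.8]
 [ 33.4  19.5]
 [ 33.5 -21.5]]
```

Call:
move_arm:
  rows:
    - {"tx":0,"ty":1.5,"tz":-0.15,"rx":0,"ry":0,"rz":0,"grip":35}
    - {"tx":0,"ty":2.5,"tz":0,"rx":0,"ry":0,"rz":0,"grip":35}
    - {"tx":0,"ty":3,"tz":0,"rx":0,"ry":0,"rz":0,"grip":35}
    - {"tx":0,"ty":2.5,"tz":0,"rx":0,"ry":0,"rz":0,"grip":35}
    - {"tx":0,"ty":1.5,"tz":0,"rx":0,"ry":0,"rz":0,"grip":35}
    - {"tx":0,"ty":0.7,"tz":0,"rx":0,"ry":0,"rz":0,"grip":35}
    - {"tx":0,"ty":0.2,"tz":0,"rx":0,"ry":0,"rz":0,"grip":35}
    - {"tx":0,"ty":0,"tz":0,"rx":0,"ry":0,"rz":0,"grip":35}
    - {"tx":0,"ty":0,"tz":0,"rx":0,"ry":0,"rz":0,"grip":35}

```text
t: 13.87
eef_pos: [510.5, -47.3, 42.1]
tcp_rot: [-1.571, -0.001, -0.091]
ft_force: [0.0, 0.1, -1.2]
opening: 0.435
```

Call:
move_arm:
  rows:
    - {"tx":0,"ty":0.3,"tz":0,"rx":0,"ry":0,"rz":0,"grip":35}
    - {"tx":0,"ty":0.2,"tz":0,"rx":0,"ry":0,"rz":0,"grip":35}
    - {"tx":0,"ty":0.1,"tz":0,"rx":0,"ry":0,"rz":0,"grip":35}
    - {"tx":0,"ty":0,"tz":0,"rx":0,"ry":0,"rz":0,"grip":35}

```text
t: 14.2
eef_pos: [510.1, -46.8, 35.6]
tcp_rot: [-1.571, -0.0, -0.091]
ft_force: [0.5, -0.1, -1.4]
opening: 0.44
```

Call:
move_arm:
  rows:
    - {"tx":0,"ty":0.07,"tz":0,"rx":0,"ry":0,"rz":0,"grip":35}
    - {"tx":0,"ty":0.05,"tz":0,"rx":0,"ry":0,"rz":0,"grip":35}
    - {"tx":0,"ty":0,"tz":0,"rx":0,"ry":0,"rz":0,"grip":35}

```text
t: 14.45
eef_pos: [510.1, -46.8, 34.4]
tcp_rot: [-1.571, -0.0, -0.091]
ft_force: [-0.5, 0.3, -1.7]
opening: 0.439
```

No contact yet: the force still shows the car's weight. I'll go down in small steps.

Call:
move_arm:
  rows:
    - {"tx":0,"ty":0.04,"tz":0,"rx":0,"ry":0,"rz":0,"grip":35}
    - {"tx":0,"ty":0.03,"tz":0,"rx":0,"ry":0,"rz":0,"grip":35}
    - {"tx":0,"ty":0,"tz":0,"rx":0,"ry":0,"rz":0,"grip":35}

```text
t: 14.7
eef_pos: [510.1, -46.8, 34.4]
tcp_rot: [-1.571, -0.001, -0.091]
ft_force: [-2.5, 0.5, 11.2]
opening: 0.441
```

Call:
move_arm:
  rows:
    - {"tx":0,"ty":-0.05,"tz":0,"rx":0,"ry":0,"rz":0,"grip":35}
    - {"tx":0,"ty":0,"tz":0,"rx":0,"ry":0,"rz":0,"grip":48}
    - {"tx":0,"ty":0,"tz":0,"rx":0,"ry":0,"rz":0,"grip":56}
    - {"tx":0,"ty":0,"tz":0,"rx":0,"ry":0,"rz":0,"grip":56}
    - {"tx":0,"ty":0,"tz":0,"rx":0,"ry":0,"rz":0,"grip":56}
    - {"tx":0,"ty":0,"tz":0,"rx":0,"ry":0,"rz":0,"grip":56}

```text
t: 15.2
eef_pos: [510.1, -46.9, 34.0]
tcp_rot: [-1.571, 0.0, -0.091]
ft_force: [-0.2, 0.6, -0.1]
opening: 0.559
```

Call:
move_arm:
  rows:
    - {"tx":0,"ty":-0.5,"tz":0,"rx":0,"ry":0,"rz":0,"grip":56}
    - {"tx":0,"ty":-2,"tz":0,"rx":0,"ry":0,"rz":0,"grip":56}
    - {"tx":0,"ty":-3,"tz":0,"rx":0,"ry":0,"rz":0,"grip":56}
    - {"tx":0,"ty":-3.5,"tz":0,"rx":0,"ry":0,"rz":0,"grip":56}
    - {"tx":0,"ty":-3.5,"tz":0,"rx":0,"ry":0,"rz":0,"grip":56}
    - {"tx":0,"ty":-1,"tz":-3,"rx":0,"ry":0,"rz":0,"grip":56}
    - {"tx":0,"ty":0,"tz":-4,"rx":0,"ry":0,"rz":0,"grip":56}
    - {"tx":0,"ty":0,"tz":-3,"rx":0,"ry":0,"rz":0,"grip":56}
    - {"tx":0,"ty":0,"tz":0,"rx":0,"ry":0,"rz":0,"grip":56}
    - {"tx":0,"ty":0,"tz":0,"rx":0,"ry":0,"rz":0,"grip":56}

```text
t: 16.03
eef_pos: [500.7, -147.6, 169.4]
tcp_rot: [-1.571, -0.0, -0.094]
ft_force: [-0.1, 0.2, 0.3]
opening: 0.562
```

Run:
```python
from h import *
s=env.state(); print(s['eef_pos'],s['tcp_rot'],s['t'],s['opening']*95,s['ft_force'])
im,d=grab('wrist','w10'); cv2.imwrite('pics/w10b.png',cv2.resize(im,None,fx=1.5,fy=1.5))
im,d=grab('scene','s10'); cv2.imwrite('pics/s10b.png',cv2.resize(im[105:305,170:380],None,fx=3.5,fy=2.9,interpolation=cv2.INTER_CUBIC))
```

```text
[ 500.65382043 -147.58643074  169.43633544] [-1.57088415e+00 -2.52414507e-04 -9.36779777e-02] 16.0333 53.39699991816889 [-0.14188574  0.23149893  0.34618266]
```

View pics/w10b.png

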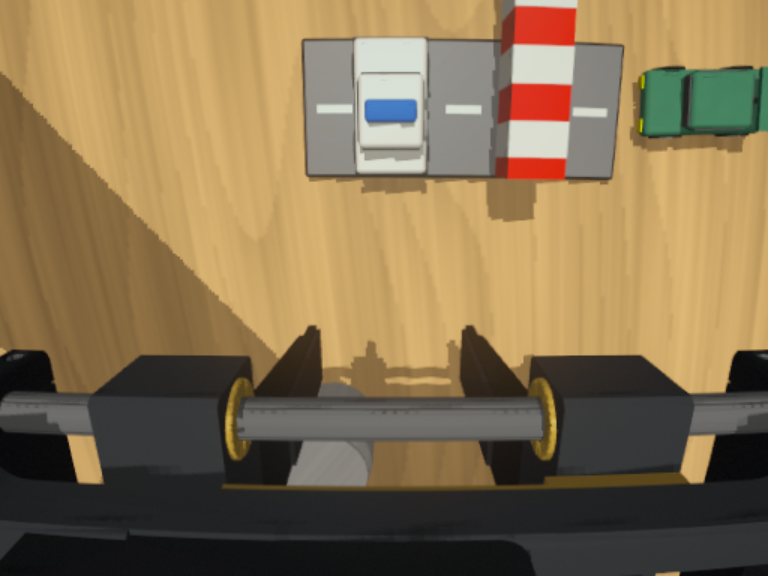

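View pics/s10b.png

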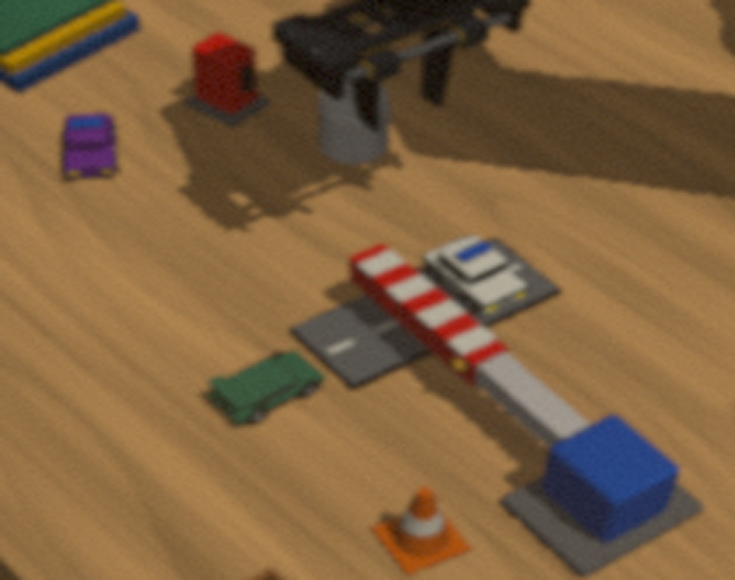

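Run:
```python
from h import *
w=load('w10'); g=lambda L:[(u/1.5-.2,v/1.5-.2) for u,v in L]
yaw=-.091; ex=np.array([np.sin(yaw),-np.cos(yaw)]); ey=np.array([np.cos(yaw),np.sin(yaw)])
o=np.array([510.77,-45.55])
def rel(p): p=p[:,:2]-o; return np.c_[p@ex,p@ey].round(1)
t=rel(atz(w,g([(304,40),(623,45),(612,178),(307,176)]),8)); c=rel(atz(w,g([(356,38),(427,39),(427,173),(356,171)]),32))
print('tile',t,t.mean(0)); print('car',c,c.mean(0)); print('dash',rel(atz(w,g([(334,109),(463,110),(590,112)]),8)))
print('bar',rel(atz(w,g([(508,45),(575,45),(499,150),(571,150)]),70)))
```

```text
tile [[-41.2 -53.5]
 [-40.4 142.1]
 [ 40.9 142.2]
 [ 40.2 -54.7]] [-0.125 44.025]
car [[-36.4 -20.4]
 [-35.8  19.1]
 [ 37.9  20. ]
 [ 36.7 -21.6]] [ 0.6   -0.725]
dash [[-6.00e-01 -3.63e+01]
 [ 1.00e-01  4.37e+01]
 [ 2.00e-01  1.24e+02]]
bar [[-24.9  55.9]
 [-25.7  89.2]
 [ 25.2  53.6]
 [ 24.8  90.7]]
```

Run:
```python
from h import *
im,d=grab('top','top1'); print(env.job_done(), env.state()['t'])
```

```text
the job is handed in; nothing more can be done
the job is handed in; nothing more can be done
```

View pics/top1.png

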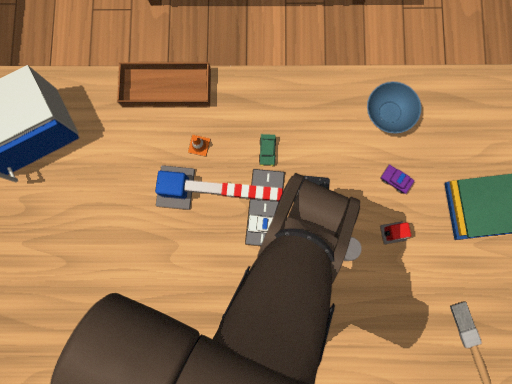

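The road is closed and the white police car is parked behind the bar; I handed the job in at about 16 s of the 58 s allowed.

- **Bar:** I squeezed the bar and button until the jaws read 30.1 mm, which meant the button was flush. I then drew the bar out about 85 mm. The wrist and scene pictures show the brass button fully out through the other hole.
- **Police car:** I set it down on the tile with an 11 N contact force, then released it. The last wrist picture puts its centre within about 1 mm of the parking point. It stands upright, parallel to the bar and in the middle of the lane.
- **Other toys:** The racer, cone, pump and purple car appear unmoved in the final top picture. The tin is partly hidden by the arm there, but nothing touched it.
- **Disagreements and mistakes:**
  - The first three move calls were refused because keys were missing, so nothing moved.
  - A close-up measurement of the car in the jaws was about 4 mm off along its length. The final, higher view showed it centred.

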